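# Push the marking slide home and start it with both buttons

### The job

With closed fingertips, push the yellow-fronted slide all the way in under the marking head, leaving the aluminium part lying in it. Then start the marker: press both green buttons fully down together, one with each fingertip, keep them down for at least three seconds without a break, and let both come up again. Do not lift the part, do not press the red stop button, and leave the other things on the bench where they are.

Things in the scene. Friction and masses are not known exactly. Their poses are not given: they have to be found in the camera images.
- fixture: Marking fixture, screwed down: grey base plate 270 x 120 x 12 mm, blue column and overhanging blue head at the rear, 141 mm high. Origin on the bench, mid-width, 145 mm behind the plate's front edge; x points from the front (robot side) to the rear, the way the slide is pushed, z up. The head is 93 mm above the bench (stylus 75 mm) and begins at x = 21 mm; nothing hangs over smaller x.
- slide (a joint): Travel of the slide along the fixture's +x, in m: 0 = out (start), 0.060 = fully home at its stop. It drags with about 2.5 N (3 to 4 N in motion) and stays where it is left. The slide is a block 120 mm long and 92 mm wide with a pocket in its rear half.
- slide_face (a point): Centre of the front face of the slide's yellow apron, the face to push on; moves with the slide. The apron and the solid block behind it are 92 mm wide, 55 mm thick together and reach from 18 to 64 mm above the bench; this point is 45 mm above it. The base plate (top at 12 mm) runs on in front of it, 11 mm at the start, 71 mm when home.
- part_center (a point): Centre of the loose aluminium part (foot 45 x 70 mm, 33 mm high with its round boss) lying in the slide's pocket, whose lips are 7 mm high; the point is 16 mm above its underside. Its z axis is up.
- start_box: Grey start box with a white lid, screwed down, 125 x 150 mm, lid 48 mm above the bench. Origin on the bench under its centre; x points from its front (robot side) to its rear, y to its left, z up. The green buttons stand side by side 26 mm in front of the centre, at y = +30 and -30 mm; the red stop button on a yellow disc is 34 mm behind the centre.
- start_left (a joint): Left green button's travel down, in m: 0 = up, 0.006 = fully down. It springs back; about 4 N holds it fully down (8 N for both buttons together).
- start_right (a joint): Right green button's travel down, in m: 0 = up, 0.006 = fully down. It springs back; about 4 N holds it fully down.
- start_left_top (a point): Centre of the top of the left green button, a round cap 30 mm across, pressed straight down. The caps' centres are 60 mm apart: 30 mm between the caps, 90 mm over their far edges. Black collars 46 mm across surround the caps; up, the caps stand 10 mm above them, 70 mm above the bench.
- start_right_top (a point): Centre of the top of the right green button, like the left one.
- stop (a joint): Red stop button's travel down, in m: 0 = up, 0.006 = fully down. Not to be pressed.
- block_pine_2: Loose pine block, 46 x 110 x 28 mm, bystander. Origin at the centre of its underside.
- solder_spool: Loose blue and white spool, 58 mm across and 40 mm high, bystander. Origin at the centre of its underside.
- steel_block: Loose steel block, 45 x 95 x 44 mm, bystander. Origin at the centre of its underside.
- tape_1: Loose roll of tape, 100 mm across and 25 mm high, bystander. Origin at the centre of its underside.
There are look-alikes about, which are no part of the job. What is shaped like the part that bears part_center but brown or pink is not meant.

How it is judged:
On the way, in this order (a step that is already met when the one before it is completed fails the run):
1. the slide is pushed fully home (value of joint slide above 0.057 m), for 0.2 s.
2. both green buttons are held down together by the fingers for three seconds (value of joint each of start_left, start_right above 0.0045 m and contact force between the fingers and start_box above 3 N), for 3 s.
At the end, for the whole second after the job is handed in: The slide is home (at least 56 of 60 mm), the part lies flat in its pocket (within 0.1 rad, not raised 5 mm, its centre within 92 mm of the slide front face, 84.5 mm when seated), and both green buttons and the red one are up (within 1 mm) (value of joint slide above 0.056 m and value of joint each of start_left, start_right, stop below 0.001 m and horizontal distance between part_center and slide_face below 0.092 m and angle between part_center's own z axis and vertical below 0.1 rad and z of part_center in the frame of fixture below 0.053 m); the robot touches nothing.
It fails at once if the part is lifted or tipped (z of part_center in the frame of fixture above 0.056 m or angle between part_center's own z axis and vertical above 0.2 rad).
It fails at once if a green button is pressed before the slide is home (value of joint slide below 0.056 m and value of joint any of start_left, start_right above 0.003 m).
It fails at once if one green button is pressed without the other ((value of joint start_left above 0.0045 m and value of joint start_right below 0.001 m) or (value of joint start_right above 0.0045 m and value of joint start_left below 0.001 m)).
It fails at once if the red stop button is pressed (value of joint stop above 0.002 m).
It fails at once if a bystander is moved by more than 20 mm (distance of any of block_pine_2, solder_spool, steel_block, tape_1 from where it was at the start of the episode above 0.02 m).
It also fails if it takes over 48 s, if anything falls off the work surface, if the arm or the gripper's body presses on something with over 40 N, if the wrist force passes 120 N, or if a joint passes its speed limit or range.

### The arm

A 6-joint arm with a two-finger parallel gripper is mounted at the origin on the work surface; the furniture and walls round the work are solid. World frame = base frame: x ahead of the robot, y to its left, z up, the work surface at z = 0. Lengths are in m, angles in rad, forces in N, time in s.
With the tool pointing down it reaches from about 0.3 to 0.95 m from the base axis. Payload 3.1 kg.
Tool frame: the origin (TCP) lies midway between the tips of the shut fingers; the grasp point (between the pads) lies 19 mm behind it; z points along the fingers, x is the direction in which the jaws open and shut, and the axes are right-handed (so a half turn about z gives the same grasp; the last joint's range is limited). The gripper opens to 85 mm and grips with 20 to 120 N. Pads are 22 mm wide; open, the fingers measure 114 mm over their backs; the gripper's body (76 mm by 85 mm) begins 54 mm behind the grasp point. The pads swing forward as they close: fully open they stand 13 mm farther back than shut.
Start: joints at [1.091, 0.308, 1.634, -0, 1.2, -0.07], TCP at [0.249, 0.573, 0.197] pointing down, gripper open.
Joint ranges: [-3.06, 3.06], [-0.79, 1.96], [0.05, 2.63], [-1.19, 4.34], [0.05, 2.64], [-2.94, 2.94]. Speed limits (rad/s): [2.79, 2.79, 3.14, 3.14, 3.14, 3.14].

### API

Orientations are given as a unit quaternion [x, y, z, w].
In Python, from cell import arm gives the robot as it stands. Calls block until the motion is done:
- arm.move_ptp(position, orientation): joint-space move of the TCP to a pose.
- arm.move_l(position, orientation=None, rate=0.15, force_limit=None): straight line of the TCP; orientation=None keeps the orientation; rate is the mean speed in m/s. With force_limit (N) it stops when the force on the tool has changed by that much, and returns True; else False.
- arm.set_joints(angles): joint-space move.
- arm.open_gripper() and arm.close_gripper(): open the fingers fully, or close them until they stop; the grip force is fixed at half the most.
- arm.pause(seconds).
- arm.ik(position, orientation): joint angles nearest the present ones, or None.
- arm.camera(name): name is "scene" or "top" or "wrist"; returns the picture (384x512x3 uint8, red, green, blue); there is no depth.
- arm.get_calibration(name): a dict with "intrinsics" (3x3 intrinsics, pixels), "dist" ([k1, k2, p1, p2, k3] as OpenCV has them; the pictures are not rectified), "world_from_camera" (4x4, takes a point from camera to world coordinates). Camera axes: x right, y down, z forward; pixel columns grow to the right and rows downward; lengths in m; the calibration is good to about 2 mm. A picture is of the moment at which its call begins: read the wrist's pose just before it. get_calibration takes no time and is no camera call; for the wrist camera it gives the pose at the moment of the call.
A pose or a line that the arm cannot do raises arm.MotionError and nothing moves.
- arm.close_job(): hands the job in, once; it reports no verdict.
Readings, each from a call of its own:
- arm.current_time_s(): time.
- arm.current_joint_pos(): joint angles.
- arm.current_joint_vel(): joint speeds.
- arm.current_joint_torque(): joint torques, N m.
- arm.current_ee_pos(): TCP position.
- arm.current_orientation(): TCP orientation.
- arm.current_wrist_force(): force on the tool from outside, world axes, zero at the start.
- arm.current_ft_torque(): the same for the moment, N m.
- arm.current_grip_width(): finger opening in m.
Only numpy, scipy, OpenCV 4.12 (cv2) and the standard library are available. Lean on these libraries where they do the work, as an engineer would, in place of code of your own. Each camera call takes 0.05 s, during which the arm holds its last target.

## Working session

There is one attempt and no reset: what is moved stays moved. The work goes in short steps, each a Python script; the robot and the scene stay as the last script left them, time stands still between calls to the robot, and variables do not carry over. Pictures are saved under pics/ and viewed, and the job is handed in when it is done.

```bash
ls; mkdir -p pics; python3 - <<'E'
from cell import arm
import cv2
for n in("scene","top"):
    im=arm.camera(n); cv2.imwrite(f"pics/{n}0.png",cv2.resize(im[:,:,::-1],(800,600)))
    cv2.imwrite(f"pics/{n}0_raw.png",im[:,:,::-1])
    c=arm.get_calibration(n); print(n,c["intrinsics"],c["dist"],c["world_from_camera"])
print(arm.current_time_s(),arm.current_orientation())
E
```

```text
pics
scene [[371.46462284   0.         255.49834201]
 [  0.         371.46462284 190.357871  ]
 [  0.           0.           1.        ]] [-0.0701625  0.         0.         0.         0.       ] [[ 0.48422897 -0.66530087  0.56824032 -0.17265765]
 [-0.87490011 -0.37449122  0.30709303 -0.31275815]
 [ 0.00849175 -0.64585686 -0.7634113   0.94982832]
 [ 0.          0.          0.          1.        ]]
top [[452.68709854   0.         254.00594886]
 [  0.         452.68709854 194.17665349]
 [  0.           0.           1.        ]] [-0.10681158  0.          0.          0.          0.        ] [[-8.40428129e-03 -9.94316380e-01  1.06133428e-01  3.15152743e-01]
 [-9.99963726e-01  8.20992843e-03 -2.26799528e-03  3.01631227e-02]
 [ 1.38375702e-03 -1.06148639e-01 -9.94349311e-01  1.43137924e+00]
 [ 0.00000000e+00  0.00000000e+00  0.00000000e+00  1.00000000e+00]]
0.1 [ 8.36191549e-01  5.48436538e-01 -9.08105252e-04  4.81957987e-04]
```

View pics/scene0.png

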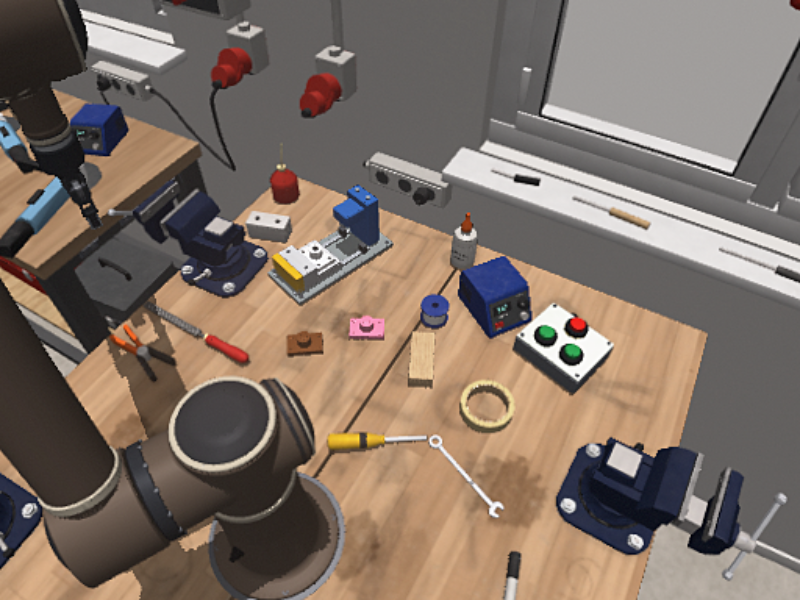

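View pics/top0.png

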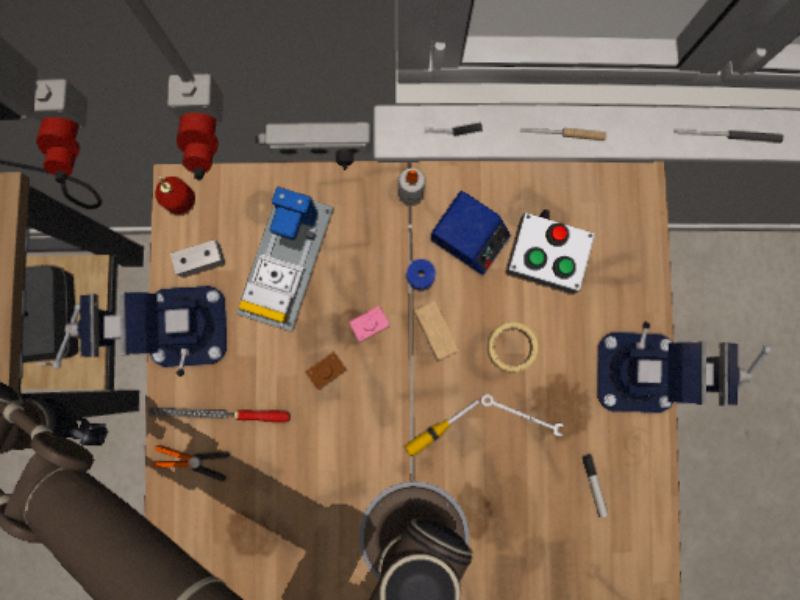

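The scene and top views show the fixture at top-view (800 px) about (285,260), with its yellow apron at (262,312) and the aluminium part in the pocket at (278,275). The start box is at (552,252), with green buttons at (536,258) and (565,267) and red at (558,234).
Possible mix-ups:
- **Part:** brown look-alike (326,371) and pink look-alike (370,323). I choose the silver part in the slide.
- **Yellow front:** yellow screwdriver (428,437).
- **Box:** blue power supply (470,232).

Next I'll measure and crop.

```bash
cat > h.py <<'E'
import numpy as np, cv2
from cell import arm
from scipy.spatial.transform import Rotation as R
def ray(n,px,cal=None):
    c=cal or arm.get_calibration(n); T=np.array(c["world_from_camera"])
    p=cv2.undistortPoints(np.array(px,float).reshape(-1,1,2),np.array(c["intrinsics"]),np.array(c["dist"])).reshape(-1,2)
    d=np.c_[p,np.ones(len(p))]@T[:3,:3].T
    return T[:3,3],d
def plane(n,px,z,cal=None):
    o,d=ray(n,px,cal); return o+d*((z-o[2])/d[:,2])[:,None]
def blobs(im,lo,hi,amin=30):
    hsv=cv2.cvtColor(im,cv2.COLOR_RGB2HSV); m=cv2.inRange(hsv,lo,hi)
    cs,_=cv2.findContours(m,cv2.RETR_EXTERNAL,cv2.CHAIN_APPROX_NONE)
    return [c for c in cs if cv2.contourArea(c)>amin]
def tri(px1,px2):
    (o1,d1),(o2,d2)=ray("top",px1),ray("scene",px2)
    A=np.c_[d1[0],-d2[0]]; s=np.linalg.lstsq(A,o2-o1,rcond=None)[0]
    a,b=o1+s[0]*d1[0],o2+s[1]*d2[0]; return (a+b)/2,np.linalg.norm(a-b)
E
python3 - <<'E'
from h import *
np.set_printoptions(precision=4,suppress=True)
for n in("top","scene"):
    im=cv2.imread(f"pics/{n}0_raw.png")[:,:,::-1].copy()
    for nm,lo,hi,z in(("green",(50,100,40),(80,255,255),.069),("yellow",(20,150,100),(32,255,255),.064),("blue",(100,120,60),(125,255,255),.14)):
        for c in blobs(im,lo,hi):
            M=cv2.moments(c); q=[M["m10"]/M["m00"],M["m01"]/M["m00"]]
            r=cv2.minAreaRect(c); 
            print(n,nm,np.round(q,1),M["m00"],plane(n,q,z)[0],plane(n,cv2.boxPoints(r),z)[:,:2].round(3).tolist())
im=cv2.imread("pics/top0_raw.png")
cv2.imwrite("pics/crop1.png",np.hstack([cv2.resize(im[110:220,140:225],None,fx=5,fy=5),cv2.resize(im[125:195,320:390],None,fx=5,fy=550/70)])[:, :800])
E
```

```text
top green [361.5 169.9] 66.5 [ 0.5327 -0.303   0.069 ] [[0.548, -0.29], [0.548, -0.318], [0.52, -0.317], [0.52, -0.289]]
top green [342.9 164.5] 66.0 [ 0.5497 -0.2459  0.069 ] [[0.564, -0.231], [0.564, -0.259], [0.536, -0.258], [0.536, -0.23]]
top yellow [267.9 283.5] 133.5 [ 0.1924 -0.0123  0.064 ] [[0.188, 0.017], [0.218, -0.028], [0.197, -0.042], [0.167, 0.003]]
top yellow [281.8 273.5] 50.5 [ 0.2216 -0.0541  0.064 ] [[0.225, -0.038], [0.237, -0.065], [0.216, -0.074], [0.205, -0.046]]
top yellow [167.4 198.9] 138.5 [0.4488 0.291  0.064 ] [[0.456, 0.337], [0.472, 0.332], [0.443, 0.246], [0.427, 0.251]]
top blue [268.9 175.1] 233.0 [ 0.5079 -0.0162  0.14  ] [[0.535, 0.006], [0.534, -0.04], [0.482, -0.039], [0.482, 0.007]]
top blue [298.9 144.1] 1041.0 [ 0.5985 -0.1045  0.14  ] [[0.582, -0.034], [0.669, -0.095], [0.596, -0.194], [0.51, -0.132]]
top blue [184.2 135.1] 499.0 [0.6282 0.2297 0.14  ] [[0.596, 0.277], [0.678, 0.251], [0.655, 0.187], [0.574, 0.212]]
scene green [365.7 224.5] 69.5 [ 0.5265 -0.301   0.069 ] [[0.535, -0.284], [0.55, -0.31], [0.519, -0.319], [0.504, -0.294]]
sc
[... 395 characters left out ...]
3 170.2] 88.5 [0.4462 0.2914 0.064 ] [[0.451, 0.335], [0.47, 0.336], [0.441, 0.249], [0.423, 0.249]]
scene blue [278.  195.1] 167.0 [ 0.446  -0.0509  0.14  ] [[0.455, -0.021], [0.478, -0.061], [0.435, -0.082], [0.413, -0.043]]
scene blue [317.  180.9] 768.5 [ 0.5504 -0.1264  0.14  ] [[0.548, -0.059], [0.648, -0.12], [0.516, -0.227], [0.429, -0.167]]
scene blue [222.5 133.4] 138.5 [0.5915 0.2262 0.14  ] [[0.573, 0.258], [0.64, 0.238], [0.607, 0.196], [0.543, 0.216]]
scene blue [232.6 125.8] 132.5 [0.6408 0.2175 0.14  ] [[0.636, 0.26], [0.69, 0.253], [0.608, 0.126], [0.56, 0.136]]
scene blue [60.1 75.7] 310.0 [0.5714 0.9806 0.14  ] [[0.451, 0.95], [0.622, 1.111], [0.641, 0.97], [0.472, 0.826]]
```

View pics/crop1.png

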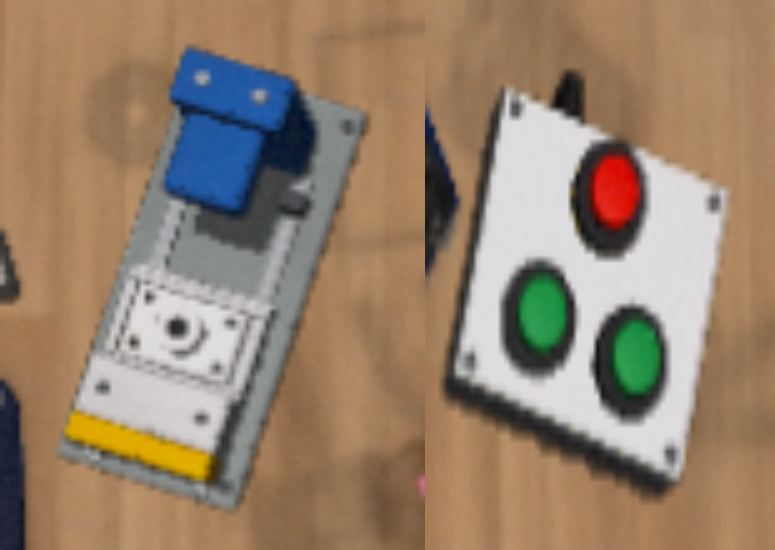

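Crop check: the silver part with the round boss sits in the slide behind the yellow apron, and the start box has two green caps with the red one behind. I'll refine the fixture's axis, then get the wrist camera above the button box and the apron.

```bash
python3 - <<'E'
from h import *
np.set_printoptions(precision=4,suppress=True)
px=np.array([[60,455],[238,508],[367,112]])/5+[140,110]
P=plane("top",px,.012)
print(P, np.linalg.norm(P[0]-P[1]),np.linalg.norm(P[2]-P[1]))
v=P[2]-P[1]; print("yaw long",np.arctan2(v[1],v[0])); w=P[0]-P[1]; print("yaw short",np.arctan2(-w[0],w[1]))
yaw=np.arctan2(v[1],v[0]); ex=np.array([np.cos(yaw),np.sin(yaw)]);print("origin",(P[0]+P[1])[:2]/2+.145*ex)
# IK over apron / buttons
for nm,p,y in(("fix",[.39,.31,.2],-.30),("box",[.541,-.2745,.2],-.289)):
    for k in (0,1,2,3):
        # tool z down; tool x at angle a
        a=y+k*np.pi/2
        M=np.c_[[np.cos(a),np.sin(a),0],[np.sin(a),-np.cos(a),0],[0,0,-1]]
        print(nm,k,R.from_matrix(M).as_quat(),arm.ik(p,R.from_matrix(M).as_quat()))
print(R.from_quat(arm.current_orientation()).as_matrix(), arm.current_grip_width())
E
```

```text
[[0.4476 0.3499 0.012 ]
 [0.4132 0.2364 0.012 ]
 [0.6671 0.1555 0.012 ]] 0.11860476517507328 0.2664123378039347
yaw long -0.30834005186800373
yaw short -0.2940335365562691
origin [0.5686 0.2491]
fix 0 [ 0.9888 -0.1494  0.      0.    ] [ 0.5842  0.059   1.9234 -0.      1.1592  0.8842]
fix 1 [0.8048 0.5935 0.     0.    ] [ 0.5842  0.059   1.9234 -0.      1.1592 -0.6866]
fix 2 [0.1494 0.9888 0.     0.    ] [ 0.5842  0.059   1.9234 -0.      1.1592 -2.2574]
fix 3 [-0.5935  0.8048  0.      0.    ] [ 0.5842  0.059   1.9234 -0.      1.1592  2.455 ]
box 0 [ 0.9896 -0.144   0.      0.    ] [-0.5413  0.2707  1.6762 -0.      1.1946 -0.2523]
box 1 [0.8016 0.5979 0.     0.    ] [-0.5413  0.2707  1.6762 -0.      1.1946 -1.8231]
box 2 [0.144  0.9896 0.     0.    ] [-0.5413  0.2707  1.6762 -0.      1.1946  2.8893]
box 3 [-0.5979  0.8016  0.      0.    ] [-0.5413  0.2707  1.6762 -0.      1.1946  1.3185]
[[ 0.3984  0.9172 -0.001 ]
 [ 0.9172 -0.3984 -0.0018]
 [-0.002  -0.0002 -1.    ]] 0.08551787479225836
```

```bash
cat >> h.py <<'E'
def quat(a):
    return R.from_matrix(np.c_[[np.cos(a),np.sin(a),0],[np.sin(a),-np.cos(a),0],[0,0,-1]]).as_quat()
YF=-.302; EX=np.array([np.cos(YF),np.sin(YF),0]); FACE=np.array([.441,.291,0])
E
python3 - <<'E'
from h import *
np.set_printoptions(precision=4,suppress=True)
q=quat(YF+np.pi/2)
p=FACE-.05*EX; p[2]=.15
arm.move_ptp(p,q); arm.close_gripper()
cal=arm.get_calibration("wrist"); im=arm.camera("wrist")
cv2.imwrite("pics/w1.png",im[:,:,::-1]); 
import pickle; pickle.dump(cal,open("w1.pkl","wb"))
print(arm.current_time_s(),arm.current_ee_pos(),arm.current_grip_width(),arm.current_wrist_force(),cal["intrinsics"],cal["world_from_camera"])
E
```

```text
2.0917 [0.3933 0.3058 0.15  ] 0.00010989928071394242 [ 0.0344  0.3073 -0.1532] [[280.2494   0.     257.301 ]
 [  0.     280.2494 191.5518]
 [  0.       0.       1.    ]] [[ 0.297   0.9079  0.2957  0.3158]
 [ 0.9549 -0.2825 -0.0915  0.3287]
 [ 0.0005  0.3096 -0.9509  0.3258]
 [ 0.      0.      0.      1.    ]]
```

View pics/w1.png

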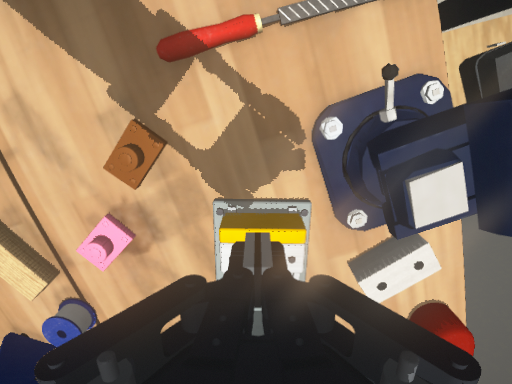

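The wrist view shows the yellow apron at rows 212–242, columns 220–304. The closed fingertips are at about (257,240) and centred on it, with the base plate's front edge at row 200. The vise (right, 320+) is clear.

```bash
python3 - <<'E'
from h import *
import pickle
np.set_printoptions(precision=4,suppress=True)
cal=pickle.load(open("w1.pkl","rb"))
P=plane("wrist",[[220,229],[304,229]],.064,cal); print(P,P.mean(0),"expected",FACE, (P.mean(0)-FACE)@EX, np.linalg.norm(P[0]-P[1]))
q=quat(YF+np.pi/2)
p=FACE-.030*EX; p[2]=.035
arm.move_l(p,rate=.12)
print(arm.current_ee_pos(),arm.current_wrist_force(),arm.current_time_s())
h=arm.move_l(p+.012*EX+[0,0,0],rate=.04,force_limit=1.5); print("pre",h,arm.current_ee_pos(),arm.current_wrist_force())
h=arm.move_l(p+.030*EX,rate=.03,force_limit=1.5); print("contact",h,arm.current_ee_pos(),arm.current_wrist_force(),(arm.current_ee_pos()-FACE)@EX,arm.current_time_s())
E
```

```text
[[0.4246 0.2548 0.064 ]
 [0.4503 0.3374 0.064 ]] [0.4374 0.2961 0.064 ] expected [0.441 0.291 0.   ] -0.004929582565413915 0.08653146185714894
[0.413  0.3004 0.0357] [0.9295 0.4163 0.494 ] 3.2167
pre False [0.4243 0.2963 0.0353] [ 0.0965 -0.2071  0.3912]
contact False [0.4409 0.2909 0.0349] [ 0.117  -0.1792 -0.3733] -8.02033760903317e-05 4.4167
```

```bash
python3 - <<'E'
from h import *
im=arm.camera("wrist"); s=arm.camera("scene")
cv2.imwrite("pics/w2.png",np.hstack([cv2.resize(im[150:330,180:340,::-1],(400,450)),cv2.resize(s[100:220,150:260,::-1],(400,450))]))
E
```

```text
(no output)
```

View pics/w2.png

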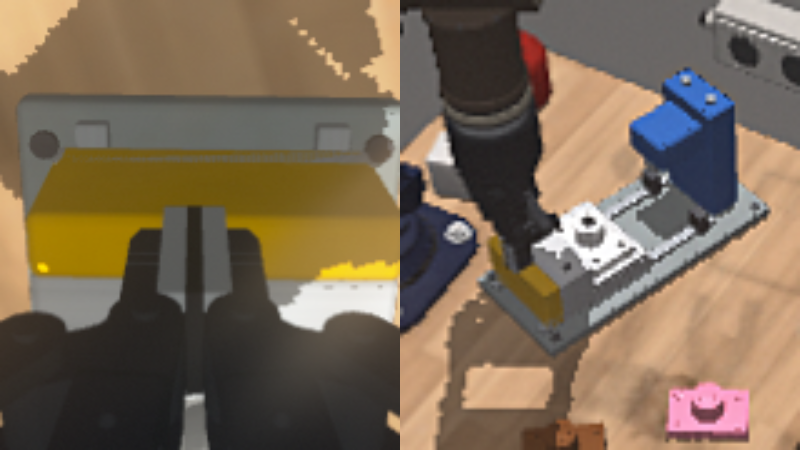

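```bash
python3 - <<'E'
from h import *
np.set_printoptions(precision=4,suppress=True)
def proj(n,P):
    c=arm.get_calibration(n);T=np.linalg.inv(c["world_from_camera"])
    return cv2.projectPoints(np.array(P,float).reshape(-1,3),cv2.Rodrigues(T[:3,:3])[0],T[:3,3],np.array(c["intrinsics"]),np.array(c["dist"]))[0].reshape(-1,2)
t=arm.current_ee_pos(); print(t)
print("wrist crop",(proj("wrist",[t,t-11e-3*EX,t+[0,0,.03],FACE+[0,0,.064],FACE+[0,0,.018],FACE-.011*EX+[0,0,.012]])-[180,150])*2.5)
print("scene crop",(proj("scene",[t,t-11e-3*EX,t+[0,0,.03],FACE+[0,0,.064],FACE+[0,0,.018],FACE-.011*EX+[0,0,.012]])-[150,100])*[400/110,3.75])
print(arm.current_wrist_force(),arm.current_ft_torque())
E
```

```text
[0.4408 0.291  0.0349]
wrist crop [[197.1778 185.2374]
 [197.2768 147.9486]
 [197.8899 238.8938]
 [198.3404 237.8785]
 [197.2377 162.1237]
 [197.2133 120.5479]]
scene crop [[122.4676 290.0653]
 [112.7381 296.3968]
 [117.8587 266.902 ]
 [118.1264 267.4071]
 [125.1172 302.5424]
 [116.424  313.2885]]
[ 0.3992  0.4972 -0.2042] [-0.0347 -0.0003 -0.0225]
```

```bash
python3 - <<'E'
from h import *
im=arm.camera("wrist"); s=arm.camera("scene")
a=cv2.resize(im[195:275,215:295,::-1],(400,600),interpolation=cv2.INTER_CUBIC);b=cv2.resize(s[145:205,160:200,::-1],(400,600),interpolation=cv2.INTER_CUBIC)
o=np.hstack([a,b]); o=(255*(o/255.)**.6).astype(np.uint8)
cv2.imwrite("pics/w3.png",o)
E
```

```text
(no output)
```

View pics/w3.png

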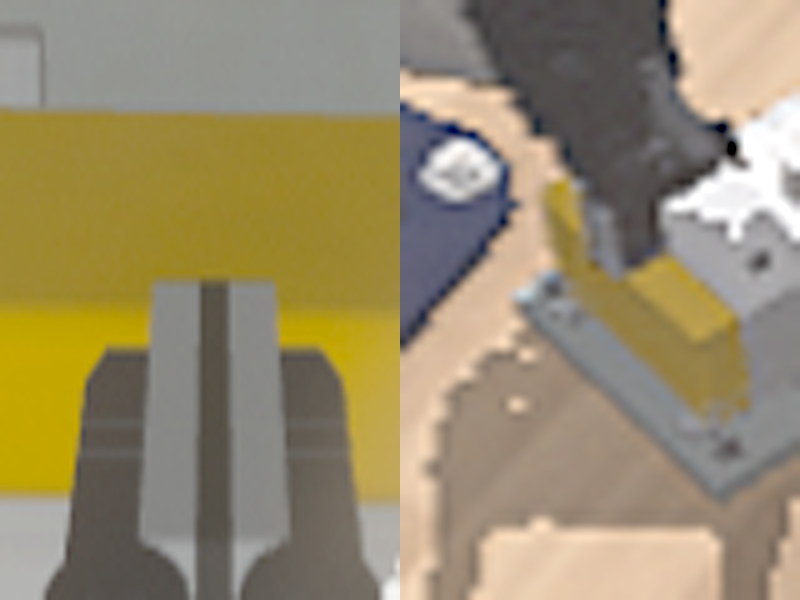

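```bash
python3 - <<'E'
from h import *
np.set_printoptions(precision=4,suppress=True)
o1,d1=ray("wrist",[[257.6,232.6]]);o2,d2=ray("scene",[[181.5,172]])
s=np.linalg.lstsq(np.c_[d1[0],-d2[0]],o2-o1,rcond=None)[0]
print(o1+s[0]*d1[0],o2+s[1]*d2[0])
for z in(.035,.05,.064,.075): print(z,plane("wrist",[[257.6,232.6]],z)[0],plane("scene",[[181.5,172]],z)[0])
print(arm.current_ee_pos(),arm.current_joint_pos(),arm.current_joint_torque())
E
```

```text
[0.4334 0.2924 0.063 ] [0.4365 0.2916 0.0646]
0.035 [0.4467 0.2883 0.035 ] [0.4569 0.3118 0.035 ]
0.05 [0.4396 0.2905 0.05  ] [0.4465 0.3015 0.05  ]
0.064 [0.4329 0.2925 0.064 ] [0.4369 0.292  0.064 ]
0.075 [0.4277 0.2941 0.075 ] [0.4293 0.2845 0.075 ]
[0.4408 0.291  0.0349] [ 0.501   0.3434  1.9671  0.      0.8313 -0.7679] [ -0.0286 -36.4626 -21.1474  -0.0012   0.001    0.    ]
```

Triangulating from wrist and scene puts the visible fingertip at z≈0.063, about 28 mm above the reported TCP. The tips therefore skimmed over the apron rather than touching its face. I'll back off and check with a guarded descent and a picture.

```bash
python3 - <<'E'
from h import *
np.set_printoptions(precision=4,suppress=True)
p=FACE-.048*EX; p[2]=.036
arm.move_l(p,rate=.08)
f0=arm.current_wrist_force()
p[2]=.012
h=arm.move_l(p,rate=.04,force_limit=3); print(h,arm.current_ee_pos(),f0,arm.current_wrist_force(),arm.current_time_s())
im=arm.camera("wrist"); s=arm.camera("scene")
o=np.hstack([cv2.resize(im[150:270,190:320,::-1],(400,400)),cv2.resize(s[130:220,140:230,::-1],(400,400))]); o=(255*(o/255.)**.6).astype(np.uint8)
cv2.imwrite("pics/w4.png",o)
E
```

```text
False [0.3952 0.3053 0.0119] [ 0.2276 -0.0166 -0.5329] [ 0.3758  0.2621 -0.6009] 6.1167
```

View pics/w4.png

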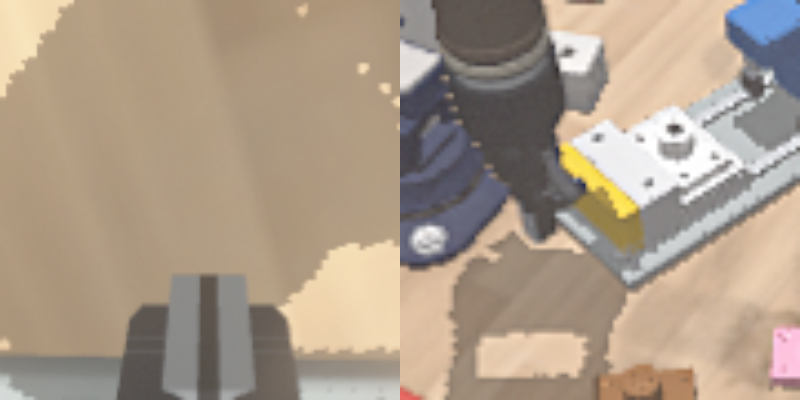

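```bash
python3 - <<'E'
from h import *
np.set_printoptions(precision=4,suppress=True)
o1,d1=ray("wrist",[[257.3,232.5]]);o2,d2=ray("scene",[[171.5,184]])
s=np.linalg.lstsq(np.c_[d1[0],-d2[0]],o2-o1,rcond=None)[0]
print(o1+s[0]*d1[0],o2+s[1]*d2[0])
# scene along with known lateral
for z in(.01,.02,.03,.04,.05): print(z,plane("wrist",[[257.3,232.5]],z)[0]-arm.current_ee_pos(),plane("scene",[[171.5,184]],z)[0]-arm.current_ee_pos())
E
```

```text
[0.3894 0.3062 0.0371] [0.3943 0.3053 0.0395]
0.01 [ 0.0068 -0.0032 -0.0022] [ 0.0173  0.0199 -0.0022]
0.02 [ 0.0021 -0.0018  0.0078] [0.011  0.0131 0.0078]
0.03 [-0.0026 -0.0003  0.0178] [0.0048 0.0063 0.0178]
0.04 [-0.0074  0.0011  0.0278] [-0.0014 -0.0005  0.0278]
0.05 [-0.0121  0.0026  0.0378] [-0.0076 -0.0073  0.0378]
```

The fingertip is about 26 mm above the reported TCP here too, with no contact. I'll push with the TCP at z=0.016, where the tip is at about 0.042 and still clears the plate even if the nominal TCP were right.

```bash
python3 - <<'E'
from h import *
np.set_printoptions(precision=4,suppress=True)
p=FACE-.046*EX; p[2]=.016
arm.move_l(p,rate=.05)
f0=arm.current_wrist_force()
h=arm.move_l(p+.045*EX,rate=.03,force_limit=1.8); print("contact",h,(arm.current_ee_pos()-FACE)@EX,arm.current_ee_pos(),(arm.current_wrist_force()-f0),arm.current_time_s())
E
```

```text
contact True -0.013727855098012545 [0.4278 0.2948 0.0156] [0.5583 0.165  0.1079] 7.4917
```

```bash
python3 - <<'E'
from h import *
np.set_printoptions(precision=4,suppress=True)
p=arm.current_ee_pos(); p0=p.copy(); f0=arm.current_wrist_force()
h=arm.move_l(p0+.03*EX,rate=.03,force_limit=12); d=(arm.current_ee_pos()-p0)@EX; print(h,d,arm.current_wrist_force()-f0)
if not h:
    h=arm.move_l(p0+.070*EX,rate=.025,force_limit=12); d=(arm.current_ee_pos()-p0)@EX; print(h,d,arm.current_wrist_force()-f0)
arm.pause(.3); print((arm.current_ee_pos()-p0)@EX,arm.current_wrist_force()-f0,arm.current_time_s())
s=arm.camera("scene");t=arm.camera("top")
cv2.imwrite("pics/s5.png",np.hstack([cv2.resize(s[90:220,140:270,::-1],(400,400)),cv2.resize(t[100:230,130:260,::-1],(400,400))]))
E
```

```text
False 0.030471731918684054 [-1.8732 -0.7752 -0.8554]
True 0.05848962420853076 [0.1153 0.3202 0.5618]
0.056552880993222 [-0.2716  0.2075 -0.1559] 10.1
```

View pics/s5.png

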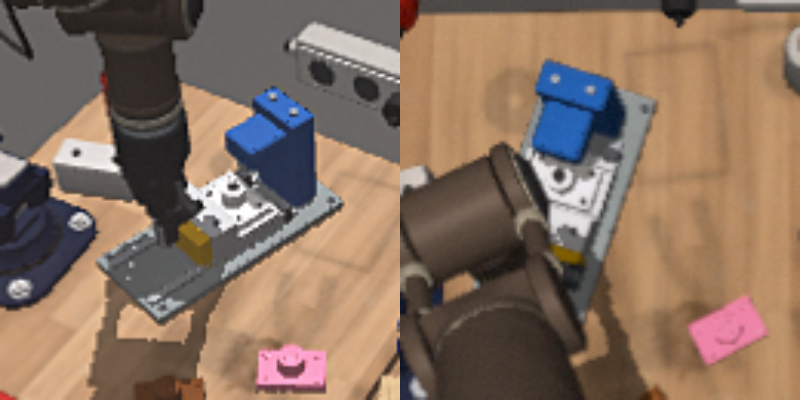

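```bash
python3 - <<'E'
from h import *
np.set_printoptions(precision=4,suppress=True)
p=arm.current_ee_pos(); f0=arm.current_wrist_force()
h=arm.move_l(p+.012*EX,rate=.015,force_limit=20); d=(arm.current_ee_pos()-p)@EX; print(h,d,(arm.current_ee_pos()-FACE)@EX,arm.current_wrist_force()-f0)
arm.pause(.3); print((arm.current_ee_pos()-FACE)@EX,arm.current_wrist_force()-f0)
p=arm.current_ee_pos()-.03*EX; arm.move_l(p,rate=.1)
p[2]=.17; arm.move_l(p,rate=.2)
arm.open_gripper()
print(arm.current_time_s(),arm.current_grip_width())
im=arm.camera("wrist"); cal=arm.get_calibration("wrist")
import pickle; pickle.dump(cal,open("w6.pkl","wb"))
cv2.imwrite("pics/w6.png",im[:,:,::-1]);s=arm.camera("scene")
cv2.imwrite("pics/s6.png",s[:,:,::-1])
E
```

```text
True 0.0014067016994044033 0.044055249544011785 [-0.7894  0.071   0.461 ]
0.0434550261626586 [-1.258  -0.4974  0.3088]
13.225 0.08544232202632716
```

View pics/w6.png

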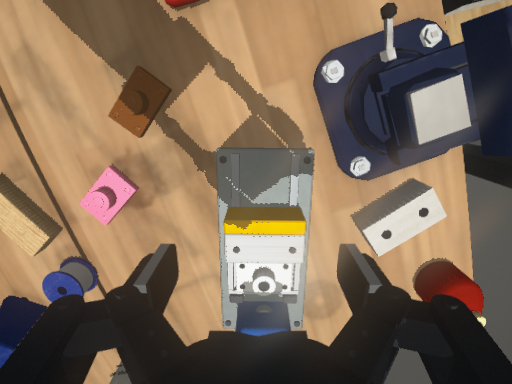

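The wrist view shows the slide deep in the fixture, with the apron face at row ~207–221 and the plate's front edge at row 150. The part still sits in the pocket under the head at (263,285). The open fingertips are at about (165,248) and (350,248). I'll compute the travel.

```bash
python3 - <<'E'
from h import *
import pickle
np.set_printoptions(precision=4,suppress=True)
cal=pickle.load(open("w6.pkl","rb"))
a=plane("wrist",[[265,150]],.012,cal)[0];b=plane("wrist",[[265,221]],.064,cal)[0];c=plane("wrist",[[265,207.5]],.018,cal)[0]
print(a,b,c,(b-a)@EX,(c-a)@EX)
im=cv2.imread("pics/w6.png"); s=cv2.imread("pics/s6.png")
cv2.imwrite("pics/c6.png",np.hstack([cv2.resize(im[130:340,200:330],(371,600)),cv2.resize(s[90:220,150:245],(429,600))]))
cv2.imwrite("pics/c6b.png",cv2.resize(im[220:384,20:510],(800,268)))
E
```

```text
[0.4286 0.2997 0.012 ] [0.4952 0.2781 0.064 ] [0.4964 0.2787 0.018 ] 0.06998287764958663 0.07101820108492529
```

View pics/c6.png

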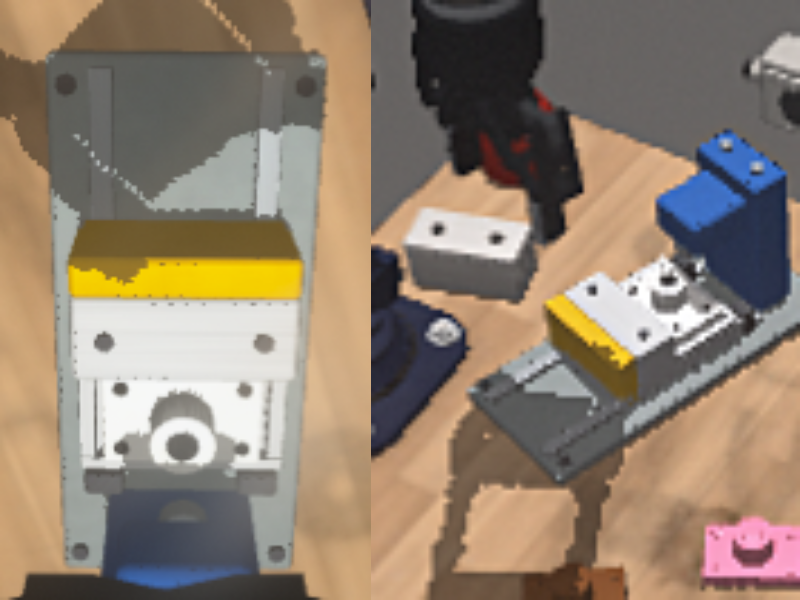

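View pics/c6b.png

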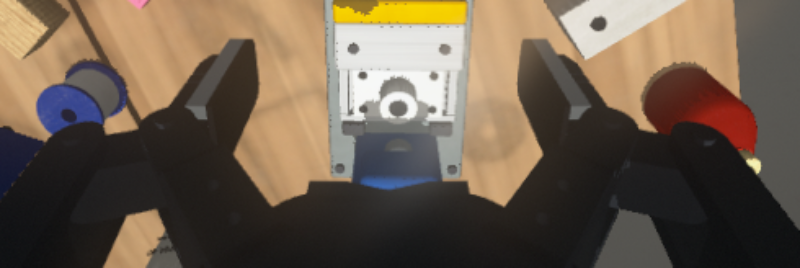

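The slide is home: the measured face-to-plate distance is 70–71 mm against an expected 71, and the part is flat in its pocket. Next is the start box. The open jaw is 85 mm and the caps span 90 mm, so each tip overlaps its cap by only ~2.5 mm. I'll centre it with the wrist camera.

```bash
python3 - <<'E'
from h import *
import pickle
np.set_printoptions(precision=4,suppress=True)
p=arm.current_ee_pos(); p[2]=.25; arm.move_l(p,rate=.25)
YB=-.289; q=quat(YB+np.pi/2)
arm.move_ptp([.540,-.2742,.22],q)
arm.move_l([.540,-.2742,.12],q,rate=.15)
cal=arm.get_calibration("wrist"); im=arm.camera("wrist"); cv2.imwrite("pics/w7.png",im[:,:,::-1]); pickle.dump(cal,open("w7.pkl","wb"))
print(arm.current_time_s(),arm.current_ee_pos())
for c in blobs(im,(50,100,40),(80,255,255)):
    (u,v),w,a=cv2.fitEllipse(c); print((u,v),w,cv2.contourArea(c),cv2.boundingRect(c),plane("wrist",[[u,v]],.069,cal)[0])
E
```

```text
16.6917 [ 0.5412 -0.2748  0.1215]
(294.0649108886719, 192.66159057617188) (23.99690055847168, 31.619352340698242) 575.0 (279, 180, 31, 26) [ 0.5443 -0.2437  0.069 ]
(225.7296142578125, 188.82151794433594) (17.902069091796875, 28.93556022644043) 391.0 (211, 179, 30, 20) [ 0.5243 -0.2987  0.069 ]
```

View pics/w7.png

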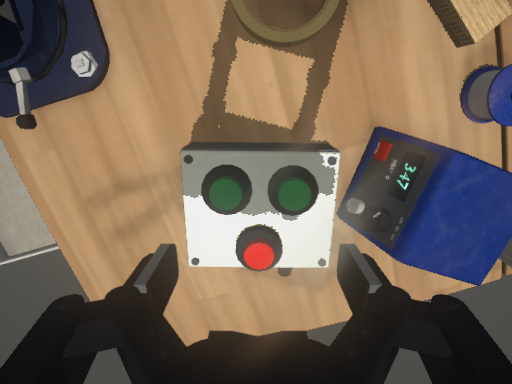

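```bash
python3 - <<'E'
from h import *
import pickle
np.set_printoptions(precision=4,suppress=True)
cal=pickle.load(open("w7.pkl","rb"))
im=cv2.imread("pics/w7.png")[:,:,::-1].copy()
P=[]
for c in blobs(im,(45,70,15),(90,255,255),100):
    h=cv2.convexHull(c);(u,v),w,a=cv2.fitEllipse(h); print((u,v),w,cv2.boundingRect(c)); P.append(plane("wrist",[[u,v]],.067,cal)[0]); print(P[-1])
P=P[:2]; d=P[0]-P[1] if P[0][1]>P[1][1] else P[1]-P[0]; print("mid",(P[0]+P[1])/2,"yaw",np.arctan2(-d[0],d[1]),np.linalg.norm(d))
# lid corner screws at z .048 ; open tips lateral in tool frame
o=cv2.resize(im[135:330,140:380,::-1],(738,600)); cv2.imwrite("pics/c7.png",(255*(o/255.)**.5).astype(np.uint8))
E
```

```text
(294.0849914550781, 193.7333984375) (32.56608963012695, 33.77864456176758) (278, 177, 33, 34)
[ 0.5459 -0.2439  0.067 ]
(225.22560119628906, 192.74354553222656) (32.82039260864258, 33.745296478271484) (209, 176, 33, 34)
[ 0.5281 -0.3007  0.067 ]
mid [ 0.537  -0.2723  0.067 ] yaw -0.3032532233244448 0.05955900031719904
```

View pics/c7.png

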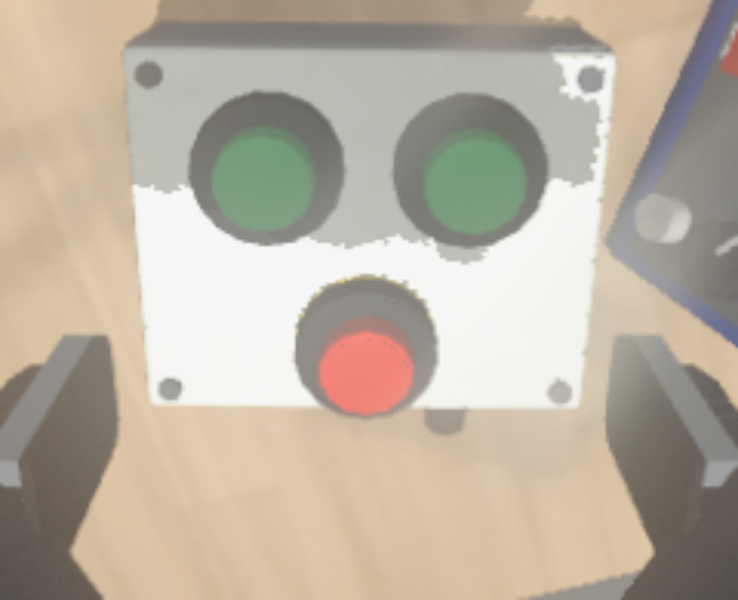

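```bash
python3 - <<'E'
from h import *
import pickle
np.set_printoptions(precision=4,suppress=True)
q=quat(-.303+np.pi/2)
arm.move_l([.538,-.2726,.045],q,rate=.12)
cal=arm.get_calibration("wrist"); im=arm.camera("wrist"); s=arm.camera("scene"); cv2.imwrite("pics/w8.png",im[:,:,::-1]); pickle.dump(cal,open("w8.pkl","wb"))
print(arm.current_time_s(),arm.current_ee_pos(),arm.current_wrist_force(),arm.current_ft_torque())
for c in blobs(im,(45,70,15),(90,255,255),100):
    h=cv2.convexHull(c);(u,v),w,a=cv2.fitEllipse(h); print((u,v),w,cv2.boundingRect(c),plane("wrist",[[u,v]],.067,cal)[0])
o=np.hstack([cv2.resize(im[150:320,130:390,::-1],(500,400)),cv2.resize(s[170:270,300:420,::-1],(300,400))]); cv2.imwrite("pics/c8.png",(255*(o/255.)**.5).astype(np.uint8))
E
```

```text
17.5667 [ 0.5391 -0.2733  0.0463] [-0.2537  0.1277 -1.7177] [-0.0251 -0.0561 -0.0404]
(305.3847961425781, 232.77560424804688) (42.895328521728516, 45.63627243041992) (284, 211, 45, 41) [ 0.5433 -0.2448  0.067 ]
(211.21087646484375, 235.1473388671875) (47.5749626159668, 48.56822204589844) (187, 211, 48, 49) [ 0.5277 -0.3003  0.067 ]
(465.9256896972656, 202.3771514892578) (24.40070343017578, 27.906293869018555) (453, 190, 27, 26) [ 0.5539 -0.1453  0.067 ]
```

View pics/c8.png

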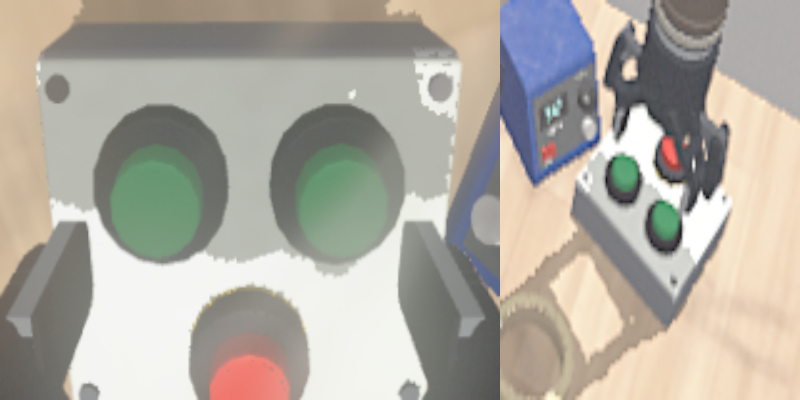

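```bash
python3 - <<'E'
from h import *
import pickle
np.set_printoptions(precision=4,suppress=True)
q=quat(-.303+np.pi/2)
h=arm.move_l([.5365,-.2709,.034],q,rate=.05,force_limit=3); arm.pause(.2)
im=arm.camera("wrist"); s=arm.camera("scene"); cv2.imwrite("pics/w9.png",im[:,:,::-1])
print(h,arm.current_time_s(),arm.current_ee_pos(),arm.current_wrist_force(),arm.current_ft_torque())
o=np.hstack([cv2.resize(im[170:300,145:370,::-1],(550,318)),cv2.resize(s[185:260,330:395,::-1],(250,318))]); cv2.imwrite("pics/c9.png",(255*(o/255.)**.5).astype(np.uint8))
E
```

```text
False 18.2417 [ 0.5367 -0.271   0.0342] [-0.0932  0.5645 -0.0266] [-0.0052 -0.0126 -0.0232]
```

View pics/c9.png

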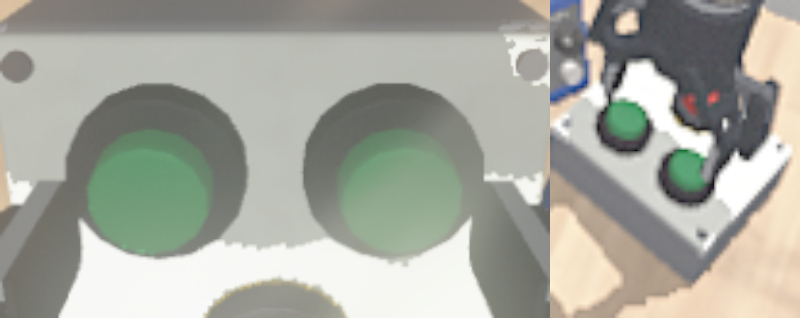

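Centred: the caps' midpoint is at column 257.1 and the fingertips' at 257.7, with equal gaps on both sides. I'll descend slowly to first contact.

```bash
python3 - <<'E'
from h import *
np.set_printoptions(precision=4,suppress=True)
p=np.array([.5376,-.2713,.034]); 
arm.move_l(p,rate=.02); arm.pause(.2)
f0=arm.current_wrist_force(); t0=arm.current_ft_torque()
h=arm.move_l([p[0],p[1],.008],rate=.02,force_limit=2)
print(h,arm.current_ee_pos(),arm.current_wrist_force()-f0,arm.current_ft_torque()-t0)
arm.pause(.2); print(arm.current_ee_pos(),arm.current_wrist_force()-f0,arm.current_ft_torque()-t0,arm.current_time_s())
im=arm.camera("wrist"); s=arm.camera("scene"); cv2.imwrite("pics/w10.png",im[:,:,::-1])
o=np.hstack([cv2.resize(im[170:300,145:370,::-1],(550,318)),cv2.resize(s[185:260,330:395,::-1],(250,318))]); cv2.imwrite("pics/c10.png",(255*(o/255.)**.5).astype(np.uint8))
E
```

```text
True [ 0.5376 -0.2713  0.0212] [-1.2944 -0.9046  3.4101] [-0.0307 -0.0704  0.0671]
[ 0.5376 -0.2713  0.0214] [-0.6748 -0.8615  3.1645] [-0.0764 -0.0527  0.0385] 19.625
```

View pics/c10.png

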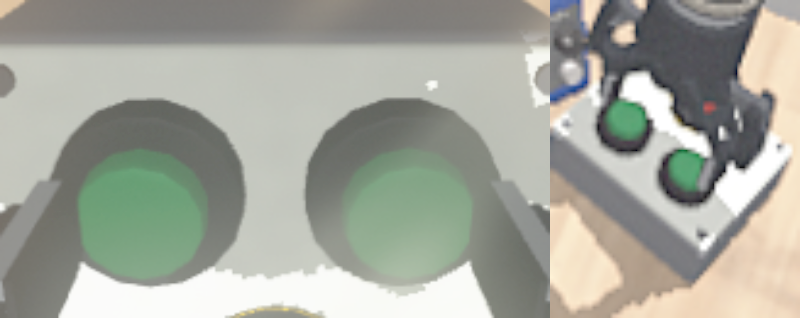

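Contact was at TCP z=0.0214 with 3.2 N. In the picture both caps' outer edges are clipped by the fingers, at crop columns 78 and 473. I'll go further in small steps, watching the moment for symmetry.

```bash
python3 - <<'E'
from h import *
np.set_printoptions(precision=4,suppress=True)
p=np.array([.5376,-.2713,.034])
for z in(.0205,.0195,.0185):
    arm.move_l([p[0],p[1],z],rate=.02); arm.pause(.25)
    f=np.mean([arm.current_wrist_force() for _ in range(1)],0); t=arm.current_ft_torque()
    print(arm.current_ee_pos(),f,t,"roll",t@EX)
im=arm.camera("wrist"); cv2.imwrite("pics/w11.png",im[:,:,::-1]);print(arm.current_time_s())
o=cv2.resize(im[170:300,145:370,::-1],(780,451)); cv2.imwrite("pics/c11.png",(255*(o/255.)**.5).astype(np.uint8))
E
```

```text
[ 0.5375 -0.2713  0.0205] [-0.1607 -0.2622  4.4994] [ 0.036   0.0209 -0.0147] roll 0.028125457984674
[ 0.5375 -0.2713  0.0196] [0.2065 0.5399 5.1769] [0.0414 0.0295 0.0049] roll 0.030742146181059766
[ 0.5375 -0.2713  0.0187] [-0.9845  0.1746  6.0026] [ 0.0538  0.1386 -0.0342] roll 0.010132726774708514
21.275
```

View pics/c11.png

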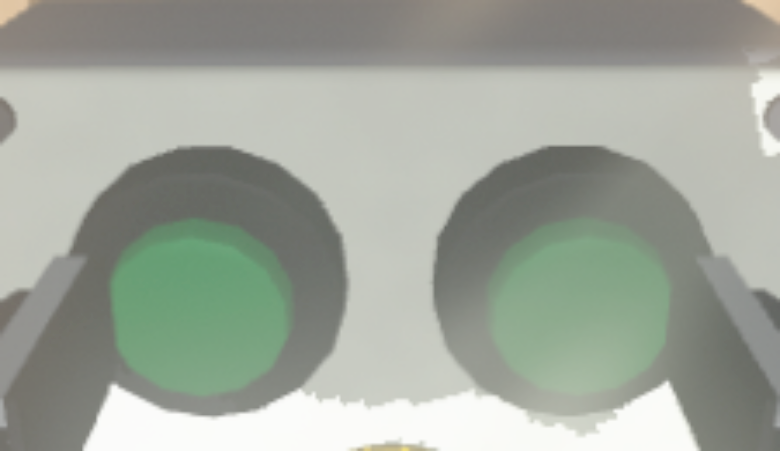

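It's balanced: 6 N total, roll moment ≈0, and both caps are sinking equally. Next I press to the stops and hold.

```bash
python3 - <<'E'
from h import *
np.set_printoptions(precision=4,suppress=True)
z=.0187; last=None
while z>.011:
    z-=.0008
    arm.move_l([.5375,-.2713,z],rate=.02); arm.pause(.1)
    f=arm.current_wrist_force(); t=arm.current_ft_torque()
    print(round(z,4),arm.current_ee_pos()[2],f[2],t@EX)
    if f[2]>13: break
im=arm.camera("wrist"); t0=arm.current_time_s()
for _ in range(8):
    arm.pause(.5); print(arm.current_ee_pos()[2],arm.current_wrist_force()[2],arm.current_ft_torque()@EX)
print("held",arm.current_time_s()-t0,arm.current_time_s())
cv2.imwrite("pics/w12.png",im[:,:,::-1])
o=cv2.resize(im[170:300,145:370,::-1],(780,451)); cv2.imwrite("pics/c12.png",(255*(o/255.)**.5).astype(np.uint8))
E
```

```text
0.0179 0.01823436673069278 6.63032870403417 0.1082111532461483
0.0171 0.017547095590618234 6.911935034342884 0.08191426047335887
0.0163 0.0168740169509458 7.955844902646654 0.09501620464706191
0.0155 0.0166929109827115 10.784341094540839 0.035460395642183146
0.0147 0.016613226962892774 13.515773123461525 0.0965962005272025
0.016588847887025082 13.592945711087548 0.09393520608184996
0.016598211790566496 14.491075515144757 0.09654675572312268
0.016618574283323695 14.423502266733983 0.05737167071563423
0.01661362083369418 13.831733289636725 0.16015408018453206
0.016617513504413907 14.082841932639278 0.10978278841697625
0.016592984927138475 14.619001274614938 0.07762874489041305
0.016586869642494922 15.282067733036895 0.08673731410277966
0.016637051845158304 13.936755879856722 0.10745431381700146
held 4.0 27.075
```

View pics/c12.png

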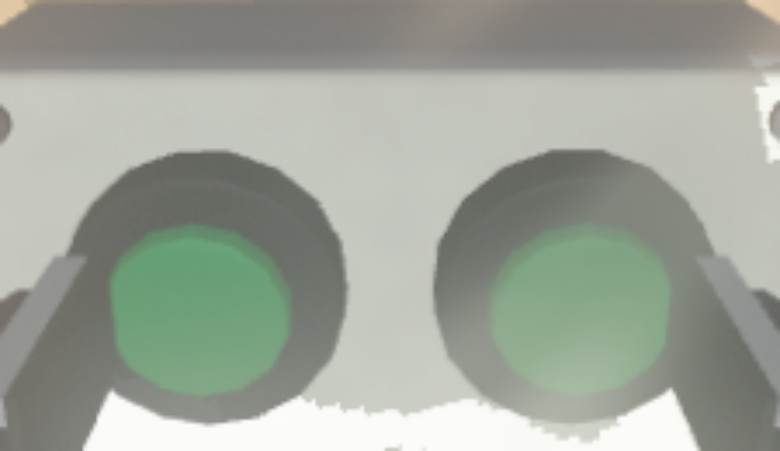

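Both caps bottomed at TCP z=0.0166 and were held for 4 s at ~14 N. Releasing now.

```bash
python3 - <<'E'
from h import *
np.set_printoptions(precision=4,suppress=True)
arm.move_l([.5375,-.2713,.09],rate=.08); 
arm.move_l([.5375,-.2713,.25],rate=.25)
print(arm.current_time_s(),arm.current_wrist_force())
w=arm.camera("wrist");s=arm.camera("scene");t=arm.camera("top")
o=np.hstack([cv2.resize(s[80:260,140:400,::-1],(430,300)),cv2.resize(w[120:300,130:380,::-1],(370,300))])
o2=cv2.resize(t[90:250,100:400,::-1],(560,300)); o2=np.hstack([o2,np.zeros((300,240,3),np.uint8)])
cv2.imwrite("pics/f.png",np.vstack([o,o2]))
E
```

```text
28.9583 [-0.2596 -0.5673 -0.6258]
```

View pics/f.png

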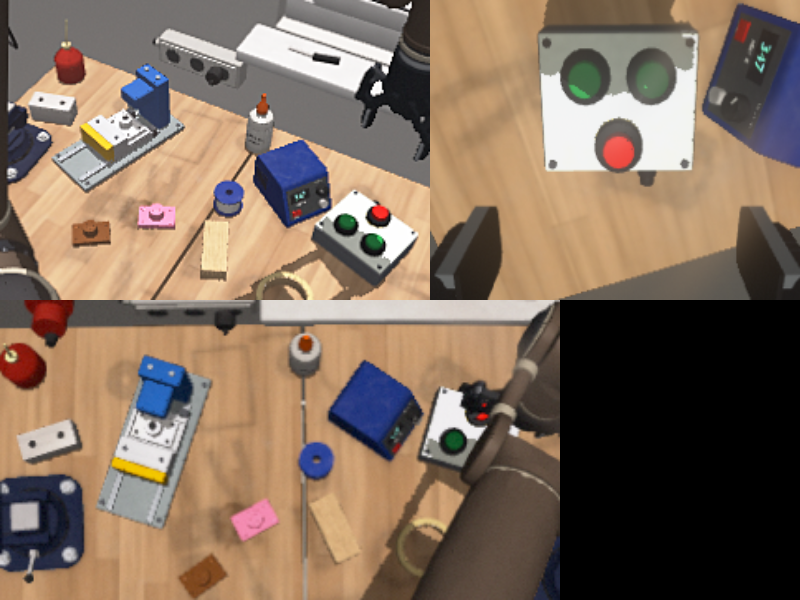

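The final pictures show the slide home with the part flat in it, both green caps up, and the bystanders where they were. The arm is clear at z=0.25, so I'm handing in.

```bash
python3 - <<'E'
from cell import arm
print(arm.close_job(),arm.current_time_s())
E
```

```text
the job is handed in; nothing more can be done
the job is handed in; nothing more can be done
```

I pushed the slide home with closed fingertips, then pressed both green buttons to their stops with the open fingertips. I held them for 4 s at about 14 N, released them evenly, and handed the job in at about 29 s. No verdict was reported.

**Last checks**
- **Slide:** the face was 70–71 mm behind the plate's front edge, against 71 mm when home. A second push with a 20 N limit moved it only about 1 mm more.
- **Part and buttons:** the final pictures show the part lying flat in its pocket, both green caps up and the red button not pressed.
- **Bystanders and arm:** by eye, nothing else on the bench had moved, and the arm was clear at z = 0.25 m.

**What disagreed**
- **Fingertip height:** the pictures put the closed fingertips about 26 mm above the reported tool point. My first push attempt therefore passed over the apron without touching it. I corrected for this, and contact on the face and the buttons then came with the tool point well below its nominal heights.
- **Button centre:** the camera estimates of the midpoint between the buttons differed by a few mm. I centred on the wrist view, because each open fingertip overlapped its cap by only about 2 mm.

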